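# Fit the return spring on the pedal valve rod

### The arm

A 6-joint arm with a two-finger parallel gripper is mounted at the origin on the work surface. World frame = base frame: x ahead of the robot, y to its left, z up, the work surface at z = 0. Lengths are in mm, angles in rad, forces in N, time in s.
With the tool pointing down it reaches from about 425 to 950 mm from the base axis. Payload 14.7 kg.
Tool frame: the origin (TCP) lies at the very end of the fingers, on their centre line; the grasp point (between the pads) lies 19 mm behind it; z points along the fingers, y is the line along which they close (so a half turn about z gives the same grasp; the last joint's range is limited). The gripper opens to 85 mm and grips with 20 to 120 N. Pads are 22 mm wide; open, the fingers measure 114 mm over their backs; the gripper's body (76 mm by 85 mm) begins 54 mm behind the grasp point. The pads swing forward as they close: fully open they stand 13 mm farther back than shut.
Start: joints at [-1.162, 0.48, 1.596, -0, 1.065, -0.047], TCP at [286.132, -583.627, 231.297] pointing down, gripper open.
Joint ranges: [-2.75, 2.75], [-0.82, 2.05], [0.23, 2.67], [-1.56, 4.7], [0.09, 2.69], [-2.92, 2.92]. Speed limits (rad/s): [1.89, 1.89, 2.39, 3.01, 3.01, 3.01].

### API

Orientations are given as a unit quaternion [w, x, y, z].
In Python, from station import r, snapshot, camera_model, hand_in, silhouettes gives the robot as it stands.
- The arm moves only by the tool move_arm, never from a script. Its argument "targets" is a list of rows, each a list of 2 entries, a list of its own where there are three numbers: the shift along the world's x, y, z in cm, then the turn, a rotation vector about the world's x, y, z in rad. A call has 1 to 5 rows; each row shifts and turns the commanded pose from where the row before left it; what a row does not reach is not made up. A row lasts 1/8 s, in which the tool goes at most 62.5 mm and 10.7 degrees, less where a joint would pass 70% of its speed; a pose out of reach is approached as far as the arm can. A call is refused whole if a number of a shift passes 6.25 or a number of a turn 0.188, either way. A call with a gripper value outside its range is refused whole. "fingers" is the opening, from 0 (shut) to 1 (fully open), set as the call begins (left out, the last holds). The fingers move at their own pace and stop on an object; the grip force is fixed at half the most. Time passes only in rows, so rows that do not move let the fingers close. It gives the time, the measured TCP pose, the force, the opening and the grip force at its end, in the units of the state.
- r.sense(): the state, without advancing time (a new reading comes with each control period).
- snapshot(name): name is "scene" or "top" or "wrist"; returns the picture (384x512x3 uint8, red, green, blue); there is no depth.
- camera_model(name): a dict with "mtx" (3x3 intrinsics, pixels), "rvec" (rotation vector, rad) and "tvec" (3), from world to camera coordinates, as OpenCV has them; the wrist camera has in their place "tool_from_camera" (4x4, takes a point from camera to tool coordinates, whose origin is the TCP and whose axes are the flange's). Camera axes: x right, y down, z forward; pixel columns grow to the right and rows downward; lengths in mm; the calibration is good to about 2 mm. A picture is of the moment at which its call begins: read the wrist's pose just before it. camera_model takes no time and is no camera call.
- hand_in(): hands the job in; it is judged then, once.
Trained networks look in the newest picture that a camera, given by its name, has taken for a name from the list of things; names that differ only in an ending like _2 or _b are one class to them, and where a whole thing is asked for, a point or a joint stands for the part that bears it (a point fixed in the world has none). Each returns a list of dicts, best first, with "score" (0 to 1); they miss things now and then, are a little off and sometimes report something else, mostly with a low value. They report only what shows in the picture. A call takes as long as a camera call. They do not tell look-alikes from the thing itself.
- silhouettes(camera, label): "pixels" (384x512 bool, what is visible of it) and "location" ([column, row] in pixels, amid what is visible of it).
The state is a dict: "t": time; "joints": joint angles; "joint_vel": joint speeds; "joint_torque": joint torques, N m; "tool_pos": TCP position; "ee_rot": TCP orientation; "ft_force": force on the tool from outside, world axes, zero at the start; "moment": the same for the moment, N m; "opening": finger opening in mm; "gripper_force": force on a finger pad.
Only numpy, scipy, OpenCV 4.12 (cv2) and the standard library are available. Lean on these libraries where they do the work, as an engineer would, in place of code of your own. Each camera call takes 0.05 s, during which the arm holds its last target. There are 200 camera calls.

### The job

Fit the return spring on the pedal valve: pick the wide blue coil spring that stands on the counter, thread it upright over the valve's spring rod and lower it all the way down onto the brass flange before you let go. If the coils snag on the rod end, lift a touch and twist slightly. The thin dark spring does not fit: leave it and the glass tumbler standing where they are.

Things in the scene. Friction and masses are not known exactly. Their poses are not given: they have to be found in the camera images.
- spring: the wide blue-painted steel compression spring, standing upright on the counter: outside diameter 49 mm, free bore 37 mm, height 70 mm, wire 5 mm thick, open coils 13 mm apart with flat closed ends, about 0.13 kg; stiff, it does not compress under the hand. Both ends are alike. Origin at the centre of its lower end, z along its axis upwards. Can be gripped across the outside in any direction, about 15 mm below its upper end
- valve: the pedal valve, fixed to the counter: dark steel base plate 120 mm (its x) by 100 mm (its y), 10 mm thick; on it a round brass body with a flat brass flange 80 mm across whose upper face lies 30 mm above the counter; from the flange's middle a bright steel spring rod, 15 mm in diameter with a round end, stands straight up to 105 mm above the counter. Brass pipe ports stick out 68 mm along +y and -y, below the flange. Origin on the rod's axis at counter height, z up
- thin_spring: the thin dark steel spring standing upright on the counter, 20 mm outside diameter, 70 mm high, too narrow for the rod; leave it standing. Origin at the centre of its lower end
- tumbler: greenish glass tumbler standing upright on the counter, 72 mm across the rim, 95 mm high, about 0.2 kg; leave it. Origin at the centre of its underside
There are look-alikes about, which are no part of the job. Of the things that look like the valve, the largest one is meant.

How it is judged (in metres and radians):
On the way, in this order (a step that is already met when the one before it is completed fails the run):
1. the spring, held in the fingers, is threaded on the rod end but not yet down (contact force between spring and the fingers above 0.5 N and horizontal distance between spring and valve below 0.02 m and z of spring in the frame of valve between 0.045 and 0.1 m), for 0.1 s.
2. still held, the spring is lowered to within 12 mm of the flange (contact force between spring and the fingers above 0.5 N and horizontal distance between spring and valve below 0.02 m and z of spring in the frame of valve below 0.042 m), for 0.1 s.
At the end, for the whole second after the job is handed in: The wide spring stands round the spring rod (its axis within 16 mm of the rod's), lower end within 5 mm of the flange face, upright within 10 degrees, at rest and let go; the thin spring and the tumbler still stand upright within 30 mm of where they were (horizontal distance between spring and valve below 0.016 m and z of spring in the frame of valve between 0.025 and 0.035 m and angle between each of spring, thin_spring, tumbler's own z axis and vertical below 0.175 rad and linear speed of spring below 0.02 m/s and distance of each of thin_spring, tumbler from where it was at the start of the episode below 0.03 m); the robot touches nothing.
It fails at once if the thin spring is shifted by 30 mm or knocked over (distance of thin_spring from where it was at the start of the episode above 0.03 m or angle between thin_spring's own z axis and vertical above 0.5 rad).
It fails at once if the tumbler is shifted by 30 mm or knocked over (distance of tumbler from where it was at the start of the episode above 0.03 m or angle between tumbler's own z axis and vertical above 0.5 rad).
It also fails if it takes over 48 s, if anything falls off the work surface, if the arm or the gripper's body presses on something with over 40 N, if the wrist force passes 120 N, or if a joint passes its speed limit or range.

## Working session

There is one attempt and no reset: what is moved stays moved. The work goes in short steps, Python scripts to look and compute and a tool call to move; the robot and the scene stay as the last step left them, time stands still between calls to the robot, and variables do not carry over. Pictures are saved under pics/ and viewed, at most 10 in all, crops included, and the job is handed in when it is done.

Besides the shell and the picture viewer there is one more tool, called after ">>>" as name(argument=value, ...), one argument or row to a line, values as JSON. move_arm: Moves the arm, as the interface text tells. Its arguments: {"type":"object","properties":{"targets":{"type":"array"},"fingers":{"type":"number"}},"required":["targets"]}

```bash
mkdir -p pics; cat > h.py <<'E'
import numpy as np, cv2
from station import r, snapshot, camera_model, hand_in, silhouettes
def ray(name,px):
    m=camera_model(name);K=np.array(m["mtx"],float)
    u=cv2.undistortPoints(np.array([[px]],float),K,None)[0,0]
    d=np.array([u[0],u[1],1.])
    if name=="wrist":
        from scipy.spatial.transform import Rotation as R
        s=r.sense();q=s["ee_rot"];Rt=R.from_quat([q[1],q[2],q[3],q[0]]).as_matrix()
        T=np.array(m["tool_from_camera"]);return Rt@T[:3,3]+s["tool_pos"],Rt@T[:3,:3]@d
    Rm=cv2.Rodrigues(np.array(m["rvec"],float))[0]
    return -Rm.T@np.array(m["tvec"],float).ravel(),Rm.T@d
def atz(name,px,z):
    o,d=ray(name,px);return (o+d*(z-o[2])/d[2])[:2].round(1)
E
python3 - <<'E'
from h import *
s=r.sense();print(s)
ims=[]
for n in("scene","top"):
    im=snapshot(n);cv2.imwrite(f"pics/{n}0.png",im[...,::-1]);print(n,ray(n,[256,192])[0].round())
    for l in("spring","valve","thin_spring","tumbler"):
        for d in silhouettes(n,l):
            p=d["pixels"];ys,xs=np.nonzero(p)
            print(n,l,round(d["score"],2),np.round(d["location"]),p.sum(),xs.min(),xs.max(),ys.min(),ys.max(),atz(n,d["location"],35), im[p].mean(0).round())
E
```

```text
{'t': 0.0, 'joints': array([-1.16159018e+00,  4.80834727e-01,  1.59685438e+00, -1.30850247e-05,
        1.06508633e+00, -4.65855362e-02]), 'joint_vel': array([-1.19367493e-04,  2.63929507e-04, -1.05179761e-03, -1.79987936e-05,
        3.14738392e-04,  5.13158336e-04]), 'joint_torque': array([-3.28188769e-03, -9.50661063e+01, -4.30182195e+01, -1.98092598e-04,
        1.24479871e-02,  4.79495372e-05]), 'tool_pos': array([ 285.9778844, -583.2669944,  230.677776 ]), 'ee_rot': array([-5.80662243e-04,  9.74143053e-01,  2.25931324e-01, -1.12266129e-04]), 'ft_force': array([-0.18757449,  0.58759831,  0.1649117 ]), 'moment': array([-0.01787542, -0.00618106,  0.01073315]), 'gripper_force': 0.0, 'opening': 85.43365908954573}
scene [1195.  183.  491.]
scene spring 0.62 [214. 199.] 684 199 221 175 212 [525.3  24.8] [42. 53. 67.]
scene valve 0.95 [310. 180.] 629 293 332 158 192 [414.5 228.7] [80. 66. 39.]
scene valve 0.88 [253. 187.] 737 235 273 164 200 [464.  100.4] [76. 62. 36.]
scene valve 0.81 [317. 220.] 2182 282 348 181 243 [571.7 243.2] [76. 62. 36.]
scene thin_spring 0.71 [121. 197.] 281 119 132 180 210 [ 546.8 -172.4] [43. 42. 38.]
scene tumbler 0.95 [397. 205.] 1766 379 420 181 237 [493.5 411.9] [25. 48. 28.]
top [ 394.   91. 1024.]
top spring 0.7 [301. 186.] 292 288 310 177 199 [510.3   3.8] [30. 37. 49.]
top valve 0.7 [258. 229.] 1069 244 283 209 246 [407.  106.5] [73. 62. 32.]
top valve 0.65 [206. 242.] 1071 188 226 225 262 [375.8 231.7] [70. 59. 29.]
top valve 0.55 [206. 178.] 2015 178 233 155 206 [531.6 233.3] [71. 59. 32.]
top thin_spring 0.57 [373. 177.] 119 366 380 170 181 [ 532.7 -170.5] [30. 30. 25.]
```

```bash
python3 - <<'E'
import cv2,numpy as np
a=cv2.imread("pics/scene0.png")[140:260,90:440];b=cv2.imread("pics/top0.png")[120:280,140:420]
a=cv2.resize(a,(770,264),interpolation=2);b=cv2.resize(b,(560,320),interpolation=2)
c=np.zeros((590,770,3),np.uint8);c[:264]=a;c[265:585,:560]=b
cv2.imwrite("pics/c0.png",np.clip(c*1.8,0,255).astype(np.uint8))
E
```

```text
(no output)
```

View pics/c0.png

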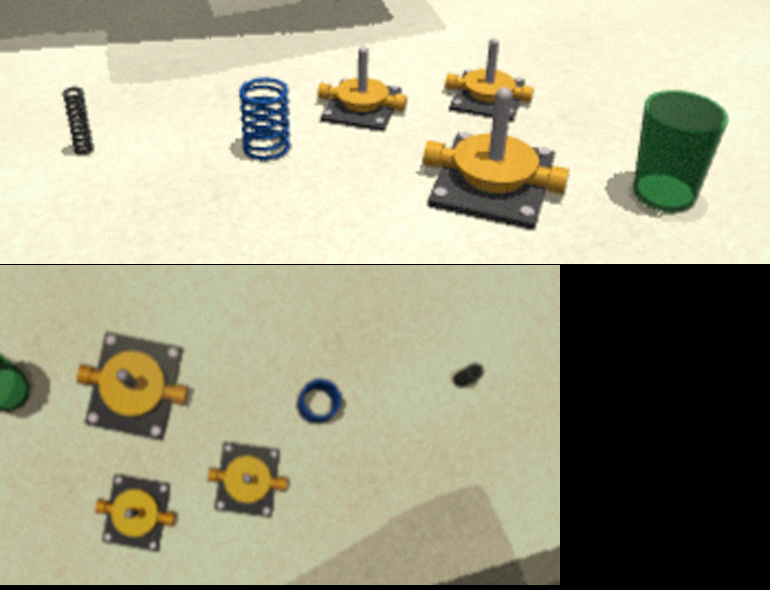

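The picture shows one wide blue spring (top px 300,188; scene 210,193). The thin dark spring is at top (373,177) and is a look-alike I rule out. There are three valves, at top (206,178), (258,229) and (206,242). The first is clearly the largest, so it's the one to use. The tumbler is at top ~(143,192).

```bash
cat > m.py <<'E'
from h import *
from scipy.optimize import least_squares
def proj(n,P):
    m=camera_model(n);return cv2.projectPoints(np.array(P,float),np.array(m["rvec"],float),np.array(m["tvec"],float),np.array(m["mtx"],float),None)[0][:,0]
E
python3 - <<'E'
from m import *
t=cv2.imread("pics/top0.png")[...,::-1].astype(int);s=cv2.imread("pics/scene0.png")[...,::-1].astype(int)
def bl(im,box):
    x0,x1,y0,y1=box;m=np.zeros(im.shape[:2],bool);c=im[y0:y1,x0:x1];m[y0:y1,x0:x1]=(c[...,2]-c[...,0])>15;return m
for n,im,box in(("top",t,(280,320,165,210)),("scene",s,(190,230,165,220))):
    ys,xs=np.nonzero(bl(im,box));print(n,xs.min(),xs.max(),ys.min(),ys.max(),len(xs))
    c=[(xs.min()+xs.max())/2,(ys.min()+ys.max())/2];print(c,atz(n,c,35))
    a=np.linspace(0,6.28,60)
    def bb(p):
        P=[[p[0]+24.5*np.cos(u),p[1]+24.5*np.sin(u),z] for z in(0,70) for u in a];q=proj(n,P);return np.array([q[:,0].min(),q[:,0].max(),q[:,1].min(),q[:,1].max()])
    f=least_squares(lambda p:bb(p)-[xs.min()-.5,xs.max()+.5,ys.min()-.5,ys.max()+.5],[510,4]);print("spring",f.x.round(1),f.fun.round(1))
for n,im,box in(("top",t,(170,240,150,210)),("scene",s,(275,355,170,250))):
    x0,x1,y0,y1=box;c=im[y0:y1,x0:x1];m=((c[...,0]-c[...,2])>60).astype(np.uint8)
    m=cv2.morphologyEx(m,cv2.MORPH_CLOSE,np.ones((9,9)))
    if n=="top":m=cv2.morphologyEx(m,cv2.MORPH_OPEN,cv2.getStructuringElement(cv2.MORPH_ELLIPSE,(17,17)))
    ys,xs=np.nonzero(m);ce=[xs.mean()+x0,ys.mean()+y0];print(n,ce,xs.max()-xs.min(),ys.max()-ys.min(),atz(n,ce,30 if n=="top" else 22))
    c0=atz(n,ce,25);print("rod tip expect px",proj(n,[[*c0,105],[*c0,30]]).round(1))
E
```

```text
top 289 309 177 197 186
[np.float64(299.0), np.float64(187.0)] [508.1   8.4]
spring [507.1   9.5] [-0.9  0.8 -1.2  1.3]
scene 199 221 175 212 483
[np.float64(210.0), np.float64(193.5)] [506.   11.8]
spring [505.5  12.4] [-0.5  0.5 -0.6  0.5]
top [np.float64(205.14377406931965), np.float64(178.801026957638)] 32 30 [529.8 237.1]
rod tip expect px [[200.  174. ]
 [204.8 178.5]]
scene [np.float64(313.6607717041801), np.float64(201.4734726688103)] 64 53 [484.8 238.1]
rod tip expect px [[317.6 169.4]
 [313.9 199.6]]
```

>>> move_arm(
  targets=[
    [[2.5, 6.2, 0], [0, 0, 0]],
    [[2.5, 6.2, 0], [0, 0, 0]],
    [[2.5, 6.2, 0], [0, 0, 0]],
    [[2.5, 6.2, 0], [0, 0, 0]],
    [[2.5, 6.2, 0], [0, 0, 0]],
  ],
  fingers=1,
)

```text
t: 1.12
tool_pos: [403.5, -292.1, 231.5]
ee_rot: [0.0, 0.974, 0.226, 0.0]
ft_force: [0.9, 0.2, 0.0]
opening: 85.1
gripper_force: 0.0
```

>>> move_arm(
  targets=[
    [[2, 5.7, 0], [0, 0, 0]],
    [[2, 5.7, 0], [0, 0, 0]],
    [[2, 5.7, 0], [0, 0, 0]],
    [[2, 5.7, 0], [0, 0, 0]],
    [[1.5, 5.6, 0], [0, 0, 0]],
  ],
)

```text
t: 1.75
tool_pos: [498.7, -7.8, 231.6]
ee_rot: [0.0, 0.974, 0.226, 0.0]
ft_force: [1.1, -0.3, 0.7]
opening: 85.5
gripper_force: 0.0
```

>>> move_arm(
  targets=[
    [[0, 0, 0], [0, 0, 0]],
    [[0, 0, 0], [0, 0, 0]],
  ],
)

```text
t: 2.0
tool_pos: [497.9, -9.7, 231.3]
ee_rot: [0.0, 0.974, 0.227, -0.0]
ft_force: [0.4, -0.6, -0.6]
opening: 85.3
gripper_force: 0.0
```

```bash
python3 - <<'E'
from h import *
s=r.sense();im=snapshot("wrist");cv2.imwrite("pics/w1.png",im[...,::-1])
print(s["tool_pos"],s["ee_rot"],camera_model("wrist"))
for d in silhouettes("wrist","spring"):
    p=d["pixels"];ys,xs=np.nonzero(p);print(d["score"],d["location"],xs.min(),xs.max(),ys.min(),ys.max(),atz("wrist",d["location"],35))
m=(im[...,2].astype(int)-im[...,0])>15;ys,xs=np.nonzero(m);print(len(xs),xs.min(),xs.max(),ys.min(),ys.max())
E
```

```text
[497.89098209  -9.74143239 231.31578802] [ 9.71909198e-05  9.74010029e-01  2.26504857e-01 -5.80257657e-05] {'mtx': array([[267.33859825,   0.        , 254.81605372],
       [  0.        , 267.33859825, 192.22363172],
       [  0.        ,   0.        ,   1.        ]]), 'tool_from_camera': array([[-4.77808185e-04, -9.55053378e-01, -2.96433496e-01,
         7.62441922e+01],
       [ 9.99999737e-01, -6.18125751e-04,  3.79629927e-04,
        -8.29838513e-02],
       [-5.45800022e-04, -2.96433237e-01,  9.55053422e-01,
        -1.41279369e+02],
       [ 0.00000000e+00,  0.00000000e+00,  0.00000000e+00,
         1.00000000e+00]])}
0.76 [243.7, 167.1] 222 261 138 183 [496.2   4.3]
757 223 263 138 182
```

View pics/w1.png

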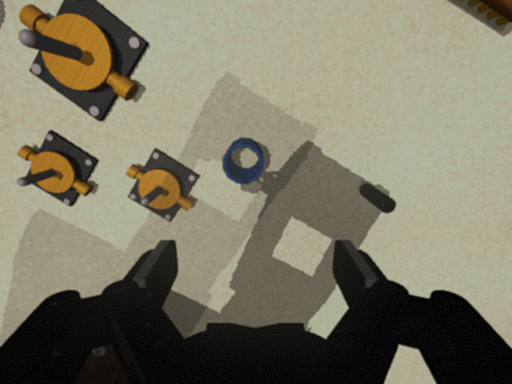

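The spring is at px (243,160), the big valve's flange around (77,52) with its rod tip near (28,38), and the thin spring at (377,197). Next I'll refine the positions by a model fit.

```bash
cat >> m.py <<'E'
from scipy.spatial.transform import Rotation as R
def wproj(P,s):
    m=camera_model("wrist");T=np.array(m["tool_from_camera"]);q=s["ee_rot"]
    Rt=R.from_quat([q[1],q[2],q[3],q[0]]).as_matrix();A=np.eye(4);A[:3,:3]=Rt;A[:3,3]=s["tool_pos"];A=np.linalg.inv(A@T)
    return cv2.projectPoints(np.array(P,float),A[:3,:3],A[:3,3],np.array(m["mtx"],float),None)[0][:,0]
def fitcyl(bb,s,rad,z0,z1,g,pj=None):
    a=np.linspace(0,6.28,60)
    def f(p):
        P=[[p[0]+rad*np.cos(u),p[1]+rad*np.sin(u),z] for z in(z0,z1) for u in a];q=wproj(P,s);return np.array([q[:,0].min(),q[:,0].max(),q[:,1].min(),q[:,1].max()])-bb
    o=least_squares(f,g);return o.x.round(1),o.fun.round(1)
E
python3 - <<'E'
from m import *
s=r.sense();im=cv2.imread("pics/w1.png")[...,::-1].astype(int)
print(fitcyl(np.array([222.5,263.5,137.5,182.5]),s,24.5,0,70,[506,11]))
c=im[:130,:160];m=((c[...,0]-c[...,2])>60).astype(np.uint8)
m=cv2.morphologyEx(m,cv2.MORPH_CLOSE,np.ones((13,13)));m=cv2.morphologyEx(m,cv2.MORPH_OPEN,cv2.getStructuringElement(cv2.MORPH_ELLIPSE,(41,41)))
ys,xs=np.nonzero(m);print(xs.min(),xs.max(),ys.min(),ys.max(),atz("wrist",[xs.mean(),ys.mean()],30),atz("wrist",[28,38],100))
print(wproj([[530,237,30],[530,237,105],[506,11,0],[506,11,70]],s).round(), s["joints"])
E
```

```text
(array([507. ,   8.8]), array([-0.9,  0.9, -1.6,  1.5]))
49 111 14 90 [532.7 231.5] [531.5 234.1]
[[ 74.  54.]
 [ 20.  37.]
 [243. 154.]
 [241. 163.]] [-8.23364454e-02  2.68264705e-01  1.93776551e+00 -2.02755609e-04
  9.35672916e-01  1.03381449e+00]
```

>>> move_arm(
  targets=[
    [[0.9, 1.9, -2], [0, 0, 0]],
    [[0, 0, -5], [0, 0, 0]],
    [[0, 0, -5], [0, 0, 0]],
    [[0, 0, -3], [0, 0, 0]],
    [[0, 0, 0], [0, 0, 0]],
  ],
)

```text
t: 2.72
tool_pos: [505.4, 8.1, 79.7]
ee_rot: [-0.001, 0.974, 0.225, -0.002]
ft_force: [0.4, -0.4, 0.7]
opening: 85.3
gripper_force: 0.0
```

```bash
python3 - <<'E'
from m import *
s=r.sense();im=snapshot("wrist");cv2.imwrite("pics/w2.png",im[...,::-1])
print(s["tool_pos"],s["ft_force"])
m=((im[...,2].astype(int)-im[...,0])>15).astype(np.uint8);m=cv2.morphologyEx(m,cv2.MORPH_OPEN,np.ones((2,2)));ys,xs=np.nonzero(m);b=np.array([xs.min()-.5,xs.max()+.5,ys.min()-.5,ys.max()+.5]);print(b,fitcyl(b,s,24.5,0,70,[507,9]))
E
```

```text
[505.42280464   8.0503434   79.73811426] [ 0.41137919 -0.35376644  0.71653209]
[217.5 290.5 173.5 266.5] (array([506.6,   9.3]), array([-2.9,  2.9, -2.5,  2.4]))
```

View pics/w2.png

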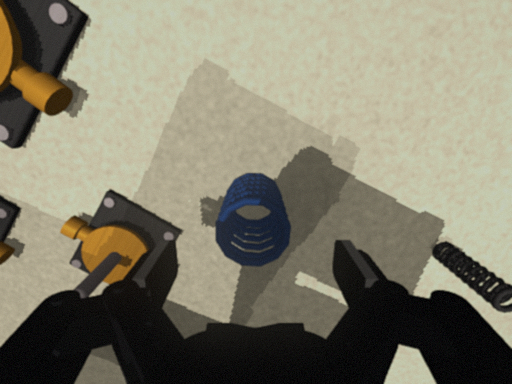

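The spring at (253,220) is centred between the open fingers, and the nearby small valve at (115,250) is clear. Descending to grip.

>>> move_arm(
  targets=[
    [[0.1, 0.1, -2.5], [0, 0, 0]],
    [[0, 0, -2.2], [0, 0, 0]],
    [[0, 0, 0], [0, 0, 0]],
  ],
)

```text
t: 3.15
tool_pos: [508.2, 9.7, 34.9]
ee_rot: [-0.0, 0.974, 0.226, -0.0]
ft_force: [-0.1, 0.4, 0.9]
opening: 85.6
gripper_force: 0.0
```

>>> move_arm(
  targets=[
    [[0, 0, 0], [0, 0, 0]],
    [[0, 0, 0], [0, 0, 0]],
    [[0, 0, 0], [0, 0, 0]],
    [[0, 0, 0], [0, 0, 0]],
    [[0, 0, 0], [0, 0, 0]],
  ],
  fingers=0,
)

```text
t: 3.78
tool_pos: [508.8, 10.1, 35.5]
ee_rot: [0.0, 0.974, 0.226, 0.001]
ft_force: [-2.6, -0.8, 15.5]
opening: 46.4
gripper_force: 58.9
```

>>> move_arm(
  targets=[
    [[0, 0, 0], [0, 0, 0]],
    [[0, 0, 0], [0, 0, 0]],
    [[0, 0, 0], [0, 0, 0]],
  ],
)

```text
t: 4.15
tool_pos: [508.8, 10.1, 35.5]
ee_rot: [0.0, 0.974, 0.226, 0.001]
ft_force: [-1.0, -0.2, 15.5]
opening: 46.1
gripper_force: 58.9
```

>>> move_arm(
  targets=[
    [[0, 0, 2], [0, 0, 0]],
    [[0, 0, 4], [0, 0, 0]],
    [[0, 0, 5], [0, 0, 0]],
    [[0, 0, 4], [0, 0, 0]],
    [[0, 0, 0], [0, 0, 0]],
  ],
)

```text
t: 4.78
tool_pos: [509.8, 10.1, 187.7]
ee_rot: [0.001, 0.974, 0.226, 0.003]
ft_force: [0.3, -0.5, -1.9]
opening: 46.3
gripper_force: 61.8
```

>>> move_arm(
  targets=[
    [[0.4, 3, 0], [0, 0, 0]],
    [[0.4, 4, 0], [0, 0, 0]],
    [[0.4, 4, 0], [0, 0, 0]],
    [[0.4, 3, 0], [0, 0, 0]],
    [[0, 0, 0], [0, 0, 0]],
  ],
)

```text
t: 5.4
tool_pos: [523.6, 151.8, 183.4]
ee_rot: [-0.0, 0.974, 0.227, -0.0]
ft_force: [0.1, 0.1, -2.3]
opening: 46.1
gripper_force: 61.8
```

```bash
python3 - <<'E'
from m import *
s=r.sense();im=snapshot("wrist");b=snapshot("scene")
print(s["tool_pos"],s["ee_rot"],s["opening"],s["gripper_force"])
cv2.imwrite("pics/w3.png",np.hstack([im[100:,:,::-1][:, 0:400],cv2.resize(b[100:242,190:390,::-1],(400,284))]))
print(wproj([[531,234.5,105],[531,234.5,30]],s))
E
```

```text
[523.60222483 151.81628943 183.43207647] [-1.02245987e-04  9.73881869e-01  2.27054869e-01 -4.25694731e-04] 46.112895301645906 61.81587854982354
[[168.52278827 151.33497074]
 [189.73390214 140.92777586]]
```

View pics/w3.png

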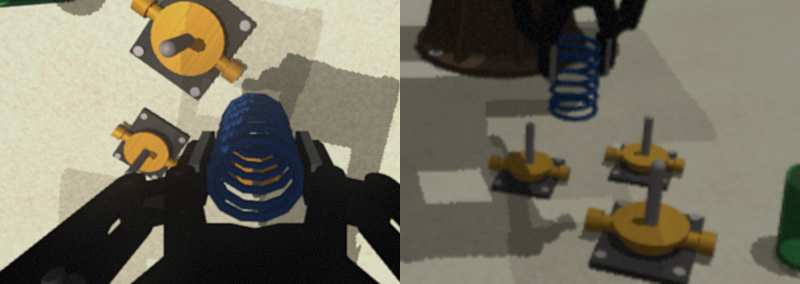

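The spring hangs in the fingers above the small valve, and the big valve's rod tip is at px (168,147), about where I predicted. I'll check the held spring's axis and refine the rod position.

```bash
python3 - <<'E'
from m import *
s=r.sense();im=snapshot("wrist").astype(int);z=s["tool_pos"][2]-35.5
m=((im[...,2]-im[...,0])>15).astype(np.uint8);m=cv2.morphologyEx(m,cv2.MORPH_OPEN,np.ones((2,2)));ys,xs=np.nonzero(m)
b=np.array([xs.min()-.5,xs.max()+.5,ys.min()-.5,ys.max()+.5]);print(b,s["tool_pos"][:2],fitcyl(b,s,24.5,z,z+70,s["tool_pos"][:2]))
def top(bx):
    ys_=ys[(ys<bx)];return [xs[ys<bx].min(),xs[ys<bx].max()]
print("upper edge rows",[(y,xs[ys==y].min(),xs[ys==y].max()) for y in range(ys.min(),ys.max(),8)])
a=np.linspace(0,6.28,13);x,y=s["tool_pos"][:2]
for zz in(z,z+70):
    q=wproj([[x+24.5*np.cos(u),y+24.5*np.sin(u),zz] for u in a],s);print("exp",q.min(0).round(1),q.max(0).round(1))
c=im[90:220,110:260];m=((c[...,0]-c[...,2])>60).astype(np.uint8);m[:, 140:]=0
m=cv2.morphologyEx(m,cv2.MORPH_CLOSE,np.ones((15,15)));m=cv2.morphologyEx(m,cv2.MORPH_OPEN,cv2.getStructuringElement(cv2.MORPH_ELLIPSE,(51,51)))
n,l,st,ce=cv2.connectedComponentsWithStats(m);print(st[1:],ce[1:]+[110,90])
if n>1:print("flange",atz("wrist",ce[1]+[110,90],30))
g=(abs(c[...,0]-c[...,2])<25)&(c.sum(2)>0);sub=c[40:75,40:80]
gm=(sub[...,0]-sub[...,2]<35);ys,xs=np.nonzero(gm);k=xs<24;print("rodpx left",xs.min()+150,ys[k].min()+130,ys[k].max()+130,xs.max()+150)
for t in([168,147],[167,147]):print(atz("wrist",t,101))
E
```

```text
[206.5 305.5 194.5 322.5] [523.3018795  149.97638423] (array([521.8, 148.7]), array([-2.9,  2.9, -4. ,  3.8]))
upper edge rows [(195, np.int64(246), np.int64(259)), (203, np.int64(232), np.int64(278)), (211, np.int64(226), np.int64(284)), (219, np.int64(224), np.int64(287)), (227, np.int64(221), np.int64(289)), (235, np.int64(219), np.int64(292)), (243, np.int64(216), np.int64(295)), (251, np.int64(214), np.int64(298)), (259, np.int64(211), np.int64(300)), (267, np.int64(208), np.int64(303)), (275, np.int64(208), np.int64(304)), (283, np.int64(208), np.int64(304)), (291, np.int64(208), np.int64(303)), (299, np.int64(213), np.int64(299)), (307, np.int64(219), np.int64(292)), (315, np.int64(230), np.int64(283))]
exp [220.8 187.9] [289.1 251. ]
exp [202.7 233. ] [307.6 323.1]
[[  39   10   74   75 4453]] [[185.45587245 137.07837413]]
flange [532.7 237.9]
rodpx left 150 137 164 189
[533.  234.8]
[532.6 235.6]
```

>>> move_arm(
  targets=[
    [[0.25, 2.5, 0], [0, 0, 0]],
    [[0.3, 3, 0], [0, 0, 0]],
    [[0.3, 2, 0], [0, 0, 0]],
    [[0.1, 1.1, -1], [0, 0, 0]],
    [[0, 0, -2], [0, 0, 0]],
  ],
)

```text
t: 6.18
tool_pos: [533.9, 236.5, 153.9]
ee_rot: [-0.0, 0.974, 0.226, 0.001]
ft_force: [0.1, -0.0, -1.6]
opening: 46.0
gripper_force: 61.9
```

>>> move_arm(
  targets=[
    [[0, 0, 0], [0, 0, 0]],
    [[0, 0, 0], [0, 0, 0]],
  ],
)

```text
t: 6.42
tool_pos: [533.6, 235.8, 154.4]
ee_rot: [0.0, 0.974, 0.226, -0.0]
ft_force: [0.5, -1.4, -0.3]
opening: 45.6
gripper_force: 61.8
```

```bash
python3 - <<'E'
from m import *
s=r.sense();im=snapshot("wrist");b=snapshot("scene");t=snapshot("top")
print(s["tool_pos"],s["ft_force"],s["opening"])
cv2.imwrite("pics/w4.png",np.hstack([im[100:380,60:460,::-1],cv2.resize(b[110:250,250:400,::-1],(300,280),interpolation=2)]))
E
```

```text
[533.55381966 235.80488266 154.41142378] [ 0.49876473 -1.44108641 -0.32839253] 45.61307324610635
```

View pics/w4.png

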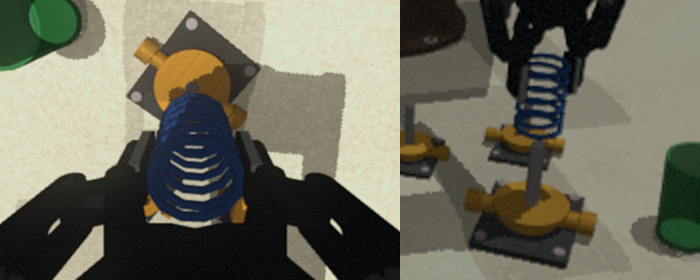

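The scene view has the spring's lower end (scene px ~521,175 equivalent) hanging right above the rod tip, a few mm off sideways, well inside the 11 mm clearance. Lowering with a check.

>>> move_arm(
  targets=[
    [[0, 0, -1], [0, 0, 0]],
    [[0, 0, -1], [0, 0, 0]],
    [[0, 0, -1], [0, 0, 0]],
    [[0, 0, -1], [0, 0, 0]],
    [[0, 0, 0], [0, 0, 0]],
  ],
)

```text
t: 7.2
tool_pos: [532.9, 236.0, 113.2]
ee_rot: [0.0, 0.974, 0.226, -0.001]
ft_force: [-0.4, 0.1, -0.4]
opening: 46.1
gripper_force: 61.8
```

```bash
python3 - <<'E'
from m import *
s=r.sense();im=snapshot("wrist");b=snapshot("scene")
print(s["tool_pos"],s["ft_force"],s["opening"])
cv2.imwrite("pics/w5.png",np.hstack([im[100:380,60:460,::-1],cv2.resize(b[130:240,280:390,::-1],(400,280),interpolation=2)]))
E
```

```text
[532.92508015 235.98383043 113.23572299] [-0.37079035  0.06279777 -0.42966657] 46.0996068786951
```

View pics/w5.png

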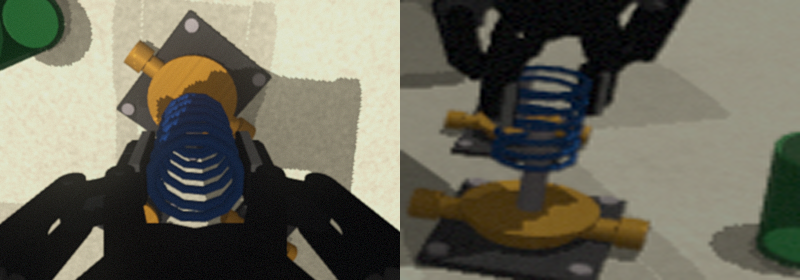

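The rod runs up inside the coils (right view ~535,185), and there's no contact force. I'll keep lowering.

>>> move_arm(
  targets=[
    [[0, 0, -1], [0, 0, 0]],
    [[0, 0, -1], [0, 0, 0]],
    [[0, 0, -1], [0, 0, 0]],
    [[0, 0, -1], [0, 0, 0]],
    [[0, 0, 0], [0, 0, 0]],
  ],
)

```text
t: 7.92
tool_pos: [532.9, 236.0, 73.3]
ee_rot: [0.0, 0.974, 0.226, -0.001]
ft_force: [0.3, -0.2, -1.2]
opening: 46.1
gripper_force: 61.8
```

>>> move_arm(
  targets=[
    [[0, 0, -0.3], [0, 0, 0]],
    [[0, 0, -0.2], [0, 0, 0]],
    [[0, 0, 0], [0, 0, 0]],
  ],
)

```text
t: 8.3
tool_pos: [533.5, 236.2, 69.3]
ee_rot: [-0.0, 0.974, 0.226, 0.0]
ft_force: [0.2, 0.3, -0.4]
opening: 46.2
gripper_force: 61.8
```

>>> move_arm(
  targets=[
    [[0, 0, -0.2], [0, 0, 0]],
    [[0, 0, 0], [0, 0, 0]],
  ],
)

```text
t: 8.55
tool_pos: [533.5, 236.2, 67.2]
ee_rot: [-0.0, 0.974, 0.226, -0.0]
ft_force: [1.1, 0.5, -1.5]
opening: 45.6
gripper_force: 61.8
```

>>> move_arm(
  targets=[
    [[0, 0, -0.15], [0, 0, 0]],
    [[0, 0, 0], [0, 0, 0]],
  ],
)

```text
t: 8.8
tool_pos: [533.6, 236.2, 65.8]
ee_rot: [-0.0, 0.974, 0.226, 0.0]
ft_force: [-0.1, -0.3, -0.4]
opening: 46.1
gripper_force: 62.0
```

>>> move_arm(
  targets=[
    [[0, 0, -0.1], [0, 0, 0]],
    [[0, 0, 0], [0, 0, 0]],
  ],
)

```text
t: 9.05
tool_pos: [533.7, 236.4, 65.6]
ee_rot: [-0.0, 0.974, 0.226, 0.0]
ft_force: [-3.9, -1.1, 14.5]
opening: 45.9
gripper_force: 63.1
```

```bash
python3 - <<'E'
from m import *
s=r.sense();b=snapshot("scene");im=snapshot("wrist")
print(s["tool_pos"],s["ft_force"],s["opening"])
cv2.imwrite("pics/w6.png",np.hstack([im[100:380,60:460,::-1],cv2.resize(b[130:240,280:390,::-1],(400,280),interpolation=2)]))
E
```

```text
[533.7483564  236.38739175  65.58549054] [-3.89637749 -1.12289254 14.46519513] 45.93761519101968
```

View pics/w6.png

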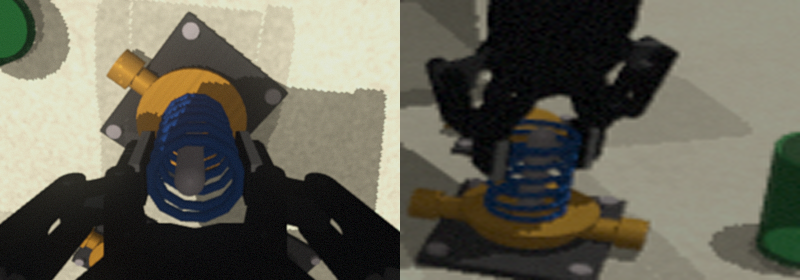

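The spring rests on the flange, with 14.5 N of contact at the expected height and the rod tip at (190,178) inside the bore. Letting go now. The pads swing up as they open, so I'll open first and then rise.

>>> move_arm(
  targets=[
    [[0, 0, 0], [0, 0, 0]],
    [[0, 0, 0], [0, 0, 0]],
    [[0, 0, 0], [0, 0, 0]],
    [[0, 0, 0], [0, 0, 0]],
    [[0, 0, 0], [0, 0, 0]],
  ],
  fingers=1,
)

```text
t: 9.78
tool_pos: [533.5, 236.2, 64.7]
ee_rot: [0.0, 0.974, 0.226, -0.0]
ft_force: [0.2, 0.1, 0.2]
opening: 85.3
gripper_force: 0.0
```

>>> move_arm(
  targets=[
    [[0, 0, 0], [0, 0, 0]],
    [[0, 0, 1], [0, 0, 0]],
    [[0, 0, 3], [0, 0, 0]],
    [[0, 0, 5], [0, 0, 0]],
    [[0, 0, 5], [0, 0, 0]],
  ],
)

```text
t: 10.4
tool_pos: [533.3, 236.1, 206.8]
ee_rot: [-0.0, 0.974, 0.226, -0.0]
ft_force: [1.0, -0.3, 0.7]
opening: 85.4
gripper_force: 0.0
```

>>> move_arm(
  targets=[
    [[0, 0, 2], [0, 0, 0]],
    [[0, 0, 0], [0, 0, 0]],
    [[0, 0, 0], [0, 0, 0]],
  ],
)

```text
t: 10.78
tool_pos: [533.1, 236.0, 224.4]
ee_rot: [0.0, 0.974, 0.226, -0.0]
ft_force: [-0.0, -0.6, -0.3]
opening: 85.3
gripper_force: 0.0
```

```bash
python3 - <<'E'
from m import *
s=r.sense();b=snapshot("scene");im=snapshot("wrist")
print(s["tool_pos"],s["ft_force"],s["opening"])
cv2.imwrite("pics/w7.png",np.hstack([im[100:380,60:460,::-1],cv2.resize(b[130:240,280:390,::-1],(400,280),interpolation=2)]))
E
```

```text
[533.07962546 236.01436028 224.4104957 ] [-0.01486196 -0.58960757 -0.28590796] 85.27118329420759
```

View pics/w7.png

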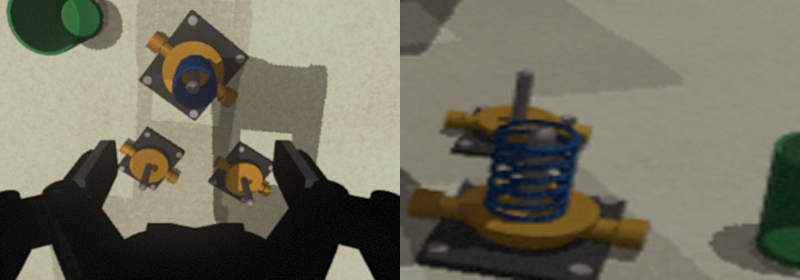

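The spring stands upright on the flange around the rod (right view ~535,170), the gripper is clear and the tumbler hasn't moved.

```bash
python3 -c "
from station import hand_in
print(hand_in())"
```

```text
the job is handed in; nothing more can be done
None
```

The wide blue spring is on the largest valve's rod, down on the brass flange and let go. The arm never went near the thin spring or the tumbler, and I handed the job in at about 11 s; no verdict came back.

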